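# Open the stockroom strongbox by its number wheels

## Task

Open the small steel strongbox on the bench: roll its three number wheels, one at a time, until they read 6, 3, 5 from left to right as seen from the robot, touching only one wheel at a time and pressing on it no harder than 25 N. When the code is set, slide the cover sideways by its black handle until it is fully open, let go, and leave the bin and the loose fittings beside the box where they are.

Things in the scene. Friction and masses are not known exactly. Their poses are not given: they have to be found in the camera images.
- strongbox: Dark steel box, fixed, 170 mm (x) by 300 mm (y), 70 mm high; origin at the centre of its underside; x away from the robot, y left (turned by a yaw), z up. Near its front edge three black number wheels in a row along y rise 6 to 12 mm out of its flat top. Behind them a metal cover slides along y between two rails 7 mm high; it is blocked after about 2 mm unless each wheel is within 0.2 rad of its code number
- top_left (a point): Top of the left (+y) wheel's rim, mid-width, as made: 82 mm above the bench; axes as the box. The bearings are worn: each wheel rides 0 to 6 mm lower, not measured, so feel for it. Wheels: 54 mm across, 18 mm wide, smooth, 40 mm apart, axles along y, sprung (1 mm per 12 N). Friction 0.09 N m (3.3 N at the rim), stays where left: press a shut fingertip on top with about 10 N and draw it along x
- top_middle (a point): The same point of the middle wheel (rides lower by its own amount)
- top_right (a point): The same point of the right wheel (the -y one; rides lower by its own amount)
- wheel_left (a joint): Angle of the left wheel, rad: number d (white figures 0 to 9 round the rim) is on top, between the white index marks, at d x 0.628 (6 is 3.77). It grows when the top of the rim is drawn away from the robot (box +x), 27 mm of rim per rad. Stops just below 0 and just above 9: -0.3 to 5.95
- wheel_middle (a joint): Angle of the middle wheel, likewise (3 is 1.885)
- wheel_right (a joint): Angle of the right wheel, likewise (5 is 3.142)
- cover (a joint): Travel of the cover, m: 0 shut, 0.100 fully open at its stop; it slides to the box's +y (left), friction about 2.5 N, and stays where it is left
- cover_handle (a point): Middle of the cover's black upright handle: a block 44 mm along the box's x, 14 mm along y, its top 15 mm above this point and the cover plate 15 mm below it; x, y, z as the box. It travels with the cover. It can be pinched across its 14 mm or pushed on its -y face
- small_bin: Bystander: blue bin of fittings, 150 x 100 mm, 60 mm high, at the left of the box; origin at the centre of its underside
- connector: Bystander: steel conduit connector standing upright, 38 mm across and 38 mm high, at the right of the box; origin at the centre of its underside
- bushing: Bystander: aluminium bushing, 40 mm across and 24 mm high, at the right of the box; origin at the centre of its underside

How it is judged (in metres and radians):
On the way:
1. all three wheels show the code 6, 3, 5 with the cover still shut (value of joint wheel_left between 3.49 and 4.05 rad and value of joint wheel_middle between 1.605 and 2.165 rad and value of joint wheel_right between 2.862 and 3.422 rad and value of joint cover below 0.006 m), for 0.2 s.
At the end, for the whole second after the job is handed in: the cover stands open by at least 90 of its 100 mm and at rest, and the three wheels still read 6, 3, 5 (each within 0.3 rad, 17 degrees) (value of joint wheel_left between 3.47 and 4.07 rad and value of joint wheel_middle between 1.585 and 2.185 rad and value of joint wheel_right between 2.842 and 3.442 rad and value of joint cover above 0.09 m and velocity of joint cover below 0.01 m/s); the robot touches nothing.
It fails at once if a wheel is pressed with more than 25 N (contact force between any of the fingers, the arm and wheel_left above 25 N or contact force between any of the fingers, the arm and wheel_middle above 25 N or contact force between any of the fingers, the arm and wheel_right above 25 N).
It fails at once if two wheels are touched at once ((contact force between the arm and wheel_left above 0.3 N and contact force between the arm and wheel_middle above 0.3 N) or (contact force between the arm and wheel_middle above 0.3 N and contact force between the arm and wheel_right above 0.3 N) or (contact force between the arm and wheel_left above 0.3 N and contact force between the arm and wheel_right above 0.3 N)).
It fails at once if the bin or a loose fitting beside the box is moved by more than 20 mm or knocked over (distance of any of small_bin, connector, bushing from where it was at the start of the episode above 0.02 m or angle between any of small_bin, connector, bushing's own z axis and vertical above 0.4 rad).
It also fails if it takes over 72 s, if anything falls off the work surface, if the arm or the gripper's body presses on something with over 40 N, if the wrist force passes 120 N, or if a joint passes its speed limit or range.

## Robot

A 7-joint arm with a two-finger parallel gripper is mounted at the origin on the work surface. World frame = base frame: x ahead of the robot, y to its left, z up, the work surface at z = 0. Lengths are in m, angles in degrees, forces in N, time in s.
With the tool pointing down it reaches from about 0.425 to 0.875 m from the base axis. Payload 4.7 kg.
Tool frame: the origin (TCP) lies on the centre line of the jaws, within the pads' length; the fingertips stand env.nose_length ahead of it and the grasp point (between the pads) lies 8 mm behind it (env.nose_length is the distance from the TCP to the fingertips, in m); y points along the fingers, z is the direction in which the jaws open and shut, and the axes are right-handed (so a half turn about y gives the same grasp; the last joint's range is limited). The gripper opens to 87 mm and grips with 3 to 60 N. Pads are 19 mm wide; open, the fingers measure 117 mm over their backs; the gripper's body (75 mm by 190 mm) begins 51 mm behind the grasp point.
Start: joints at [-66.916, 18.392, -4.016, 83.108, 1.295, 78.541, -3.26], TCP at [0.246, 0.601, 0.234] pointing down, gripper open.
Joint ranges: [-163.93, 163.93], [-17.29, 119.83], [-79.2, 71.16], [3.27, 140.29], [-89.18, 269.18], [5.43, 117.66], [-154.24, 154.24]. Speed limits (degrees/s): [147.25, 147.25, 180, 180, 180, 180, 180].

## Interface

Orientations are given as [roll, pitch, yaw] about the fixed x, y, z axes, in that order (R = Rz(yaw) Ry(pitch) Rx(roll)).
In Python, from cell import env, read_camera, camera_info, job, models gives the robot as it stands.
- The arm moves only by the tool move_arm, never from a script. Its argument "moves" is a list of rows, each a list of 6 numbers: the shift along the tool's x, y, z in mm, then the turn, a rotation vector about the tool's x, y, z in degrees. In form: [[x, y, z, ax, ay, az], ...]. A call has 1 to 20 rows; each row is the pose to reach, as a shift and turn from the pose commanded when the call began, along the tool's axes at that moment; what a row does not reach only later rows make up. A row lasts 1/12 s, in which the tool goes at most 41.7 mm and 7.16 degrees, less where a joint would pass 70% of its speed; a pose out of reach is approached as far as the arm can. A call with a gripper value outside its range is refused whole. "claw" is the finger opening in mm, from 0 to 87, set as the call begins (left out, the last holds). The fingers move at their own pace and stop on an object; "newtons" is the grip in N (left out, the last holds). Time passes only in rows, so rows that repeat a pose let the fingers close. It gives the time, the measured TCP pose, the force and the opening at its end, in the units of the state.
- env.get_obs(): the state, without advancing time (a new reading comes with each control period).
- read_camera(name): name is "side" or "top"; returns (picture, depth): 384x512x3 uint8, red, green, blue; 384x512 float32, m along the optical axis (not along the pixel's ray), 0 where there is no reading.
- camera_info(name): a dict with "fx", "fy", "cx", "cy" (pixels), "R" (3x3) and "t" (3): a world point X has camera coordinates R X + t. Camera axes: x right, y down, z forward; pixel columns grow to the right and rows downward; lengths in m; the calibration is good to about 2 mm. A picture is of the moment at which its call begins. camera_info takes no time and is no camera call.
- job.sign_off(): hands the job in, once; it reports no verdict.
Trained networks look in the newest picture that a camera, given by its name, has taken for a name from the list of things; names that differ only in an ending like _2 or _b are one class to them, and where a whole thing is asked for, a point or a joint stands for the part that bears it (a point fixed in the world has none). Each returns a list of dicts, best first, with "score" (0 to 1); they miss things now and then, are a little off and sometimes report something else, mostly with a low value. They report only what shows in the picture. A call takes as long as a camera call.
- models.spot_in(target, camera): "point" ([x, y, z] in m, in world coordinates, good to about 4 mm: the middle of the surface that is visible of it).
- models.cut_out(target, camera): "mask" (384x512 bool, what is visible of it).
The state is a dict: "time_s": time; "qpos": joint angles; "joint_velocities": joint speeds; "effort": joint torques, N m; "tool_pos": TCP position; "tool_rot": TCP orientation; "force": force on the tool from outside, world axes, zero at the start; "wrist_torque": the same for the moment, N m; "grip_width": finger opening in m.
Only numpy, scipy, OpenCV 4.12 (cv2) and the standard library are available. Lean on these libraries where they do the work, as an engineer would, in place of code of your own. Each camera call takes 0.05 s, during which the arm holds its last target.

## Working session

There is one attempt and no reset: what is moved stays moved. The work goes in short steps, Python scripts to look and compute and a tool call to move; the robot and the scene stay as the last step left them, time stands still between calls to the robot, and variables do not carry over. Pictures are saved under pics/ and viewed, and the job is handed in when it is done.

Besides the shell and the picture viewer there is one more tool, called by a JSON object that holds its "name" and its "arguments". move_arm: Moves the arm, as the interface text tells. Its arguments: {"type":"object","properties":{"moves":{"type":"array","items":{"type":"array","items":{"type":"number"}}},"claw":{"type":"number"},"newtons":{"type":"number"}},"required":["moves"]}

```bash
ls; mkdir -p pics; python3 - <<'E'
from cell import env, read_camera, camera_info, job, models
import cv2,numpy as np
o=env.get_obs()
print({k:np.round(v,3) for k,v in o.items()},env.nose_length)
for c in("top","side"):
    p,d=read_camera(c); cv2.imwrite(f"pics/{c}0.png",cv2.resize(p[:,:,::-1],(768,576),interpolation=cv2.INTER_CUBIC)); np.save(f"pics/{c}0d.npy",d)
    ci=camera_info(c); print(c,ci)
for c in("top","side"):
  for n in ["strongbox","top_left","top_middle","top_right","cover_handle","small_bin","connector","bushing"]:
    r=models.spot_in(n,c); print(c,n,[(np.round(a["point"],3),round(a["score"],2)) for a in r[:3]])
E
```

```text
pics
{'time_s': np.float64(0.0), 'qpos': array([-66.916,  18.44 ,  -4.016,  83.175,   1.298,  78.542,  -3.259]), 'joint_velocities': array([ 0.022,  0.056, -0.056,  0.036,  0.015, -0.071,  0.136]), 'effort': array([-1.0000e-03, -4.9127e+01, -4.0400e-01, -3.1253e+01, -6.4000e-02,
        4.4000e-02,  0.0000e+00]), 'tool_pos': array([0.246, 0.601, 0.232]), 'tool_rot': array([-9.0112e+01, -8.0000e-03, -2.2272e+01]), 'force': array([-0.328,  0.405,  0.478]), 'wrist_torque': array([0.014, 0.066, 0.013]), 'grip_width': np.float64(0.087)} 0.011
top {'fx': 360.0120299906522, 'fy': 360.0120299906522, 'cx': 259.98937915313974, 'cy': 195.78862653966064, 'R': array([[ 0.01644861, -0.99935333,  0.03197436],
       [-0.98356751, -0.02192246, -0.17920482],
       [ 0.17978989, -0.02850127, -0.98329206]]), 't': array([0.02779093, 0.58848944, 0.77930911])}
side {'fx': 406.9023946716745, 'fy': 406.9023946716745, 'cx': 255.07311160356883, 'cy': 190.63175284891997, 'R': array([[ 0.72357678, -0.69022218,  0.00547573],
       [-0.50780726, -0.53768644, -0.67307138],
       [ 0.46751302,  0.48423821, -0.73
[... 331 characters left out ...]
 [(array([ 0.6  , -0.064,  0.075]), 0.86)]
top small_bin [(array([0.538, 0.254, 0.017]), 0.71)]
top connector []
top bushing [(array([ 0.619, -0.186,  0.024]), 0.62)]
side strongbox [(array([ 0.533, -0.02 ,  0.069]), 0.79), (array([0.501, 0.002, 0.075]), 0.35)]
side top_left [(array([ 0.534, -0.016,  0.074]), 0.91)]
side top_middle [(array([ 0.531, -0.014,  0.072]), 0.77)]
side top_right [(array([ 0.531, -0.012,  0.069]), 0.78)]
side cover_handle [(array([ 0.596, -0.079,  0.074]), 0.69)]
side small_bin [(array([0.531, 0.256, 0.029]), 0.96), (array([ 0.594, -0.077,  0.074]), 0.7)]
side connector [(array([ 0.535, -0.013,  0.076]), 0.73), (array([ 0.541, -0.204,  0.026]), 0.55)]
side bushing []
```

View pics/top0.png

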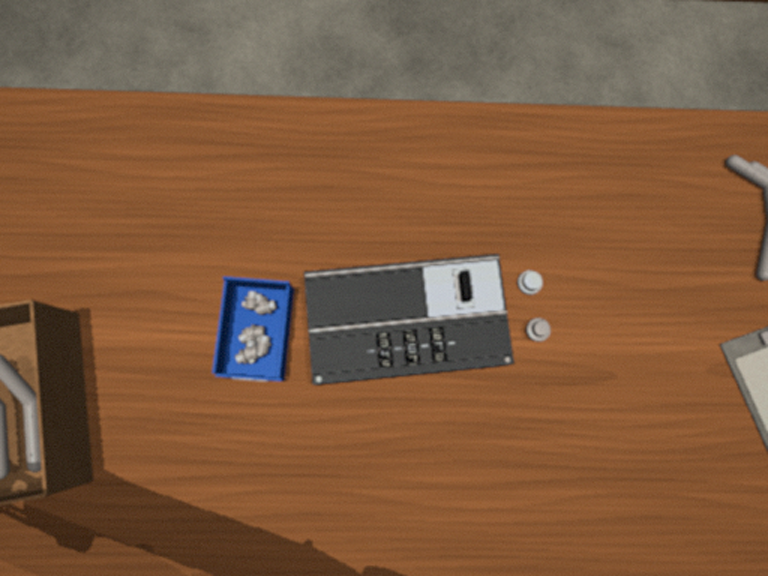

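View pics/side0.png

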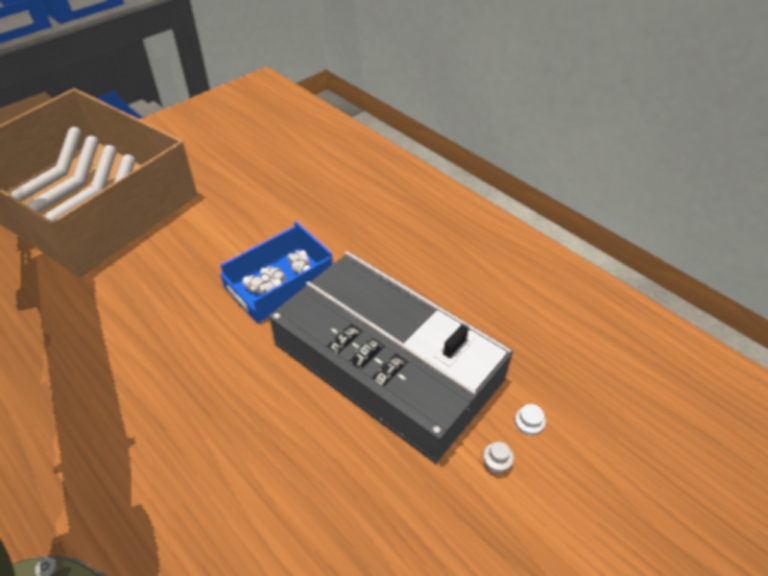

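```bash
cat > h.py <<'E'
import numpy as np,cv2
from cell import env, read_camera, camera_info, job, models
def ray(c,u,v,z):
    ci=camera_info(c);R=np.array(ci["R"]);t=np.array(ci["t"])
    C=-R.T@t; d=R.T@np.array([(u-ci["cx"])/ci["fx"],(v-ci["cy"])/ci["fy"],1])
    return C+d*(z-C[2])/d[2]
def proj(c,X):
    ci=camera_info(c);x=np.array(ci["R"])@X+np.array(ci["t"]);return ci["fx"]*x[0]/x[2]+ci["cx"],ci["fy"]*x[1]/x[2]+ci["cy"]
def crop(c,name,x0,y0,x1,y1,k):
    p,d=read_camera(c); q=p[y0:y1,x0:x1,::-1]
    cv2.imwrite("pics/"+name,cv2.resize(q,None,fx=k,fy=k,interpolation=cv2.INTER_CUBIC)); return p,d
E
python3 - <<'E'
from h import *
p,d=crop("top","t1.png",195,160,365,265,4.6)
np.save("pics/t1.npy",p);np.save("pics/t1d.npy",d)
p,d=crop("side","s1.png",175,160,350,310,4)
for c in("top","side"):
  p,d=read_camera(c)
  for n in["strongbox","top_left","cover_handle"]:
    for r in models.cut_out(n,c)[:2]:
      m=r["mask"].astype(np.uint8); ys,xs=np.nonzero(m); print(c,n,round(r["score"],2),m.sum(),xs.min(),xs.max(),ys.min(),ys.max(),cv2.minAreaRect(np.c_[xs,ys].astype(np.float32)))
E
```

```text
top strongbox 0.61 10101 202 341 169 256 ((271.38397216796875, 212.1270751953125), (76.8310775756836, 136.8046875), 84.68545532226562)
top top_left 0.7 197 251 260 222 244 ((255.3960418701172, 232.9604034423828), (22.686847686767578, 8.557319641113281), 84.2894058227539)
top top_left 0.63 10050 202 341 169 256 ((271.0333557128906, 212.053466796875), (76.4154281616211, 135.00433349609375), 84.61068725585938)
top cover_handle 0.75 1677 282 334 173 210 ((307.7388916015625, 191.53070068359375), (34.40974426269531, 50.53384017944336), 83.2901611328125)
top cover_handle 0.66 9944 203 341 169 255 ((270.9405822753906, 211.90594482421875), (76.2198486328125, 134.4295196533203), 84.2894058227539)
side strongbox 0.81 12076 180 341 168 308 ((259.5667419433594, 229.71621704101562), (151.27557373046875, 91.81156158447266), 36.59108352661133)
side top_left 0.58 12175 180 341 168 308 ((259.35943603515625, 230.15814208984375), (151.2216033935547, 91.7022933959961), 36.43085861206055)
side cover_handle 0.97 1826 271 337 208 259 ((303.7604064941406, 231.6170654296875), (59.37332534790039, 33.97014236450195), 34.2156982421875)
```

View pics/t1.png

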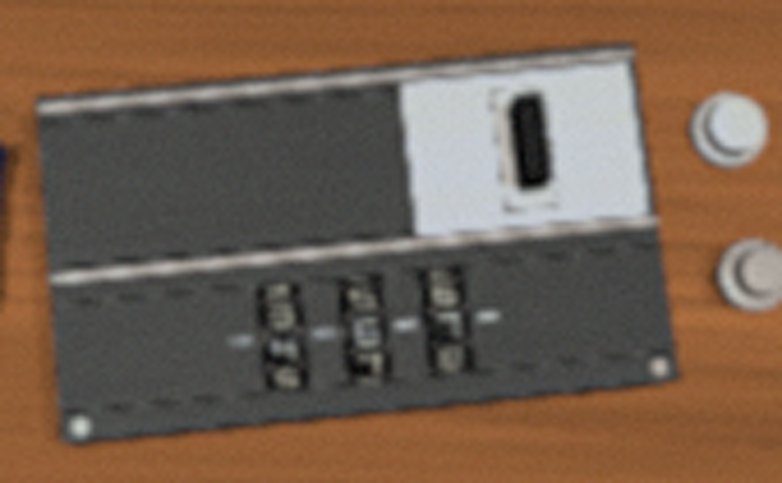

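View pics/s1.png

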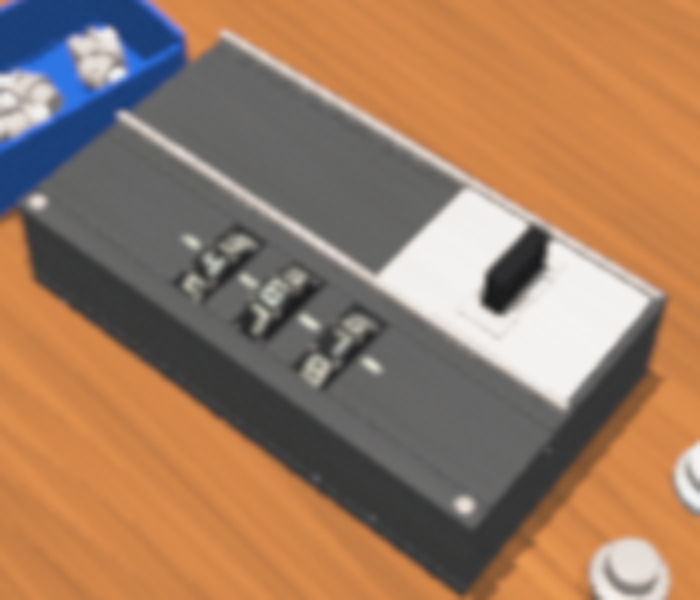

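```bash
python3 - <<'E'
from h import *
from scipy.optimize import least_squares
T=lambda x,y:(195+x/4.6-0.4,160+y/4.6-0.4)
S=lambda x,y:(175+x/4-0.4,160+y/4-0.4)
obs=[("top",(-.085,.15,.07),T(63,441)),("top",(-.085,-.15,.07),T(677,376)),("side",(-.085,.15,.07),S(22,205)),("side",(-.085,-.15,.07),S(475,527)),("side",(-.085,-.15,.0),S(465,593)),
("top",(.085,.15,.077),T(38,98)),("top",(.085,-.15,.077),T(633,46)),("side",(.085,.15,.077),S(224,33)),("side",(.085,-.15,.077),S(664,298))]
def W(q,b):
    c,s=np.cos(q[2]),np.sin(q[2]);return np.array([q[0]+c*b[0]-s*b[1],q[1]+s*b[0]+c*b[1],b[2]])
def f(q): return np.concatenate([np.array(proj(c,W(q,b)))-o for c,b,o in obs])
r=least_squares(f,[.55,0,.05],loss="soft_l1");q=r.x;print("pose",q[:2],np.degrees(q[2]));print(np.round(f(q).reshape(-1,2),1))
np.save("pose.npy",q)
c,s=np.cos(q[2]),np.sin(q[2])
def B(X):d=X-np.r_[q[:2],0];return np.round([1e3*(c*d[0]+s*d[1]),1e3*(-s*d[0]+c*d[1]),1e3*X[2]],1)
for n,px,z in[("markL",T(241,341),.07),("mark2",T(324,332),.07),("mark3",T(405,324),.07),("markR",T(487,317),.07),("handle top",T(533,142),.1),("hb",T(528,95),.1),("hf",T(536,188),.1),("wl",T(282,335),.079),("wm",T(363,327),.079),("wr",T(444,320),.079)]: print(n,B(ray("top",*px,z)),np.round(ray("top",*px,z),4))
for n,px,z in[("markL",S(190,241),.07),("mark2",S(247,280),.07),("mark3",S(310,321),.07),("markR",S(372,364),.07),("handle L top front",S(487,270),.1),("h back",S(541,230),.1)]: print(n,B(ray("side",*px,z)))
E
```

```text
pose [0.55057979 0.0131077 ] 7.134780097494562
[[-0.4  0.9]
 [ 0.9  0.4]
 [-1.9  0. ]
 [-0.1  0.9]
 [-0.3  2. ]
 [-1.6 -0.8]
 [ 0.3 -2.4]
 [ 0.5 -2.4]
 [ 2.  -2.6]]
markL [-44.9  60.   70. ] [0.4985 0.0671 0.07  ]
mark2 [-44.8  19.7  70. ] [0.5036 0.0271 0.07  ]
mark3 [-45.1 -19.8  70. ] [ 0.5083 -0.0121  0.07  ]
markR [-46.  -59.9  70. ] [ 0.5124 -0.052   0.07  ]
handle top [ 32.3 -87.8 100. ] [ 0.5935 -0.07    0.1   ]
hb [ 55.3 -88.5 100. ] [ 0.6164 -0.0678  0.1   ]
hf [ 10.1 -86.3 100. ] [ 0.5713 -0.0713  0.1   ]
wl [-44.8  40.3  79. ] [0.5011 0.0476 0.079 ]
wm [-45.1   1.4  79. ] [0.5056 0.0089 0.079 ]
wr [-45.9 -37.7  79. ] [ 0.5097 -0.03    0.079 ]
markL [-43.7  61.8  70. ]
mark2 [-43.9  22.2  70. ]
mark3 [-43.1 -18.9  70. ]
markR [-43.6 -58.7  70. ]
handle L top front [ 19.2 -80.2 100. ]
h back [ 57.  -86.6 100. ]
```

```bash
cat >> h.py <<'E'
q=np.array([.5503,.0127,np.radians(6.8)])
def W(b):
    c,s=np.cos(q[2]),np.sin(q[2]);return np.array([q[0]+c*b[0]-s*b[1],q[1]+s*b[0]+c*b[1],b[2]])
def unroll(name,drops=(3,3,3),XW=-.0445):
    out=[]
    for c in("top","side"):
        p=np.mean([read_camera(c)[0].astype(np.float32) for _ in range(3)],0)
        row=[]
        for i,yc in enumerate((.04,0,-.04)):
            ph=np.radians(np.linspace(-50,50,200)); ys=np.linspace(.010,-.010,80)
            m=np.array([[proj(c,W((XW-.027*np.sin(a),yc+y,.055-drops[i]/1e3+.027*np.cos(a)))) for y in ys] for a in ph],np.float32)
            t=cv2.remap(p,m[...,0],m[...,1],cv2.INTER_CUBIC)
            t=np.clip(cv2.resize(t,(160,400)),0,255).astype(np.uint8)[:,:,::-1].copy()
            for k in range(-40,41,20):
                yy=int((k+50)*4); cv2.line(t,(0,yy),(12 if k else 30,yy),(0,255,255),1)
            row.append(t); row.append(np.full((400,8,3),255,np.uint8))
        out.append(np.hstack(row))
    cv2.imwrite("pics/"+name,cv2.resize(np.vstack(out),None,fx=0.73,fy=0.73))
E
python3 - <<'E'
from h import *
unroll("u1.png")
for c in("top","side"):
    ci=camera_info(c);R=np.array(ci["R"]);t=np.array(ci["t"])
    D=np.mean([read_camera(c)[1] for _ in range(4)],0)
    v,u=np.mgrid[:384,:512]
    P=np.stack([(u-ci["cx"])/ci["fx"]*D,(v-ci["cy"])/ci["fy"]*D,D],-1)
    X=(P-t)@R
    d=X[...,:2]-q[:2];cc,s=np.cos(q[2]),np.sin(q[2]);bx=cc*d[...,0]+s*d[...,1];by=-s*d[...,0]+cc*d[...,1]
    for n,x,y,hx,hy in[("L",-.0445,.04,.004,.006),("M",-.0445,0,.004,.006),("R",-.0445,-.04,.004,.006),("plate",-.0445,.09,.02,.02),("plate",-.0445,-.09,.02,.02),("cover",.03,-.12,.02,.015),("handle",.032,-.087,.015,.004)]:
        m=(abs(bx-x)<hx)&(abs(by-y)<hy);print(c,n,m.sum(),np.round(np.median(X[m][:,2])*1e3,1))
E
```

```text
Traceback (most recent call last):
  File "h.py", line 22, in unroll
    m=np.array([[proj(c,W((XW-.027*np.sin(a),yc+y,.055-drops[i]/1e3+.027*np.cos(a)))) for y in ys] for a in ph],np.float32)
                 ~~~~^^^^^^^^^^^^^^^^^^^^^^^^^^^^^^^^^^^^^^^^^^^^^^^^^^^^^^^^^^^^^^^^
  File "h.py", line 8, in proj
    ci=camera_info(c);x=np.array(ci["R"])@X+np.array(ci["t"]);return ci["fx"]*x[0]/x[2]+ci["cx"],ci["fy"]*x[1]/x[2]+ci["cy"]
ValueError: time passes only in moves, steps and waits
```

```bash
sed -i 's/^def ray/import functools\ncamera_info=functools.lru_cache(None)(camera_info)\ndef ray/' h.py
cat > a.py <<'E'
from h import *
unroll("u1.png")
for c in("top","side"):
    ci=camera_info(c);R=np.array(ci["R"]);t=np.array(ci["t"])
    D=np.mean([read_camera(c)[1] for _ in range(4)],0)
    v,u=np.mgrid[:384,:512]
    P=np.stack([(u-ci["cx"])/ci["fx"]*D,(v-ci["cy"])/ci["fy"]*D,D],-1)
    X=(P-t)@R
    d=X[...,:2]-q[:2];cc,s=np.cos(q[2]),np.sin(q[2]);bx=cc*d[...,0]+s*d[...,1];by=-s*d[...,0]+cc*d[...,1]
    for n,x,y,hx,hy in[("L",-.0445,.04,.004,.006),("M",-.0445,0,.004,.006),("R",-.0445,-.04,.004,.006),("plate",-.0445,.09,.02,.02),("plate",-.0445,-.09,.02,.02),("cover",.03,-.12,.02,.015),("handle",.032,-.087,.015,.004)]:
        m=(abs(bx-x)<hx)&(abs(by-y)<hy);print(c,n,m.sum(),np.round(np.median(X[m][:,2])*1e3,1))
print(env.get_obs()["time_s"])
E
python3 a.py
```

```text
top L 21 76.0
top M 23 81.0
top R 17 75.7
top plate 333 69.8
top plate 320 69.8
top cover 227 74.7
top handle 49 104.6
side L 18 76.3
side M 21 81.5
side R 24 75.9
side plate 279 70.0
side plate 374 70.0
side cover 246 75.1
side handle 48 105.0
2.25
```

View pics/u1.png

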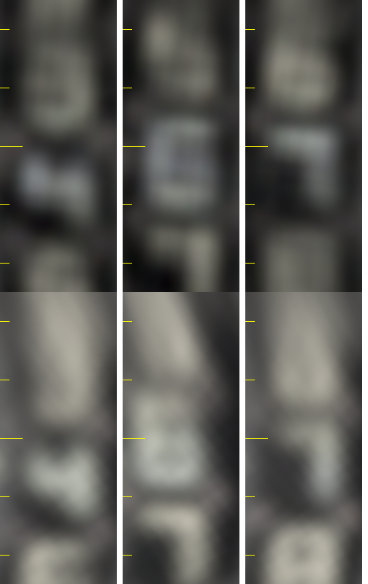

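```bash
cat >> h.py <<'E'
from scipy.spatial.transform import Rotation as Rn
def st():
    o=env.get_obs();R=Rn.from_euler("xyz",o["tool_rot"],degrees=True)
    p=o["tool_pos"];d=p[:2]-q[:2];c,s=np.cos(q[2]),np.sin(q[2])
    tip=p+R.as_matrix()[:,1]*env.nose_length
    print("t",round(float(o["time_s"]),2),"tipbox mm",np.round([1e3*(c*d[0]+s*d[1]),1e3*(-s*d[0]+c*d[1]),1e3*tip[2]],1),"rot",np.round(o["tool_rot"],2),"F",np.round(o["force"],1),"w",round(float(o["grip_width"]),4))
    return o,R
def need(b,yaw=6.8):  # tip target in box frame (m) -> shift in tool axes mm
    o,R=st(); T=W(b)+np.array([0,0,env.nose_length])
    sh=R.inv().apply(T-o["tool_pos"])*1e3
    rv=(R.inv()*Rn.from_euler("xyz",[-90,0,yaw],degrees=True)).as_rotvec(degrees=True)
    print("shift",np.round(sh,1),"rot",np.round(rv,2)); return sh,rv
E
python3 - <<'E'
from h import *
need((-.0525,.04,.13))
p,d=read_camera("top")
ci=camera_info("top");R=np.array(ci["R"]);t=np.array(ci["t"])
v,u=np.mgrid[:384,:512];X=(np.stack([(u-ci["cx"])/ci["fx"]*d,(v-ci["cy"])/ci["fy"]*d,d],-1)-t)@R
m=(X[...,1]>.3)&(X[...,0]>.15)&(d>0); print(X[m][:,2].max(), X[m][X[m][:,2]>.1].min(0) if (X[m][:,2]>.1).any() else 0)
E
```

```text
t 2.25 tipbox mm [-232.   620.6  222.6] rot [-90.    -0.   -22.27] F [ 0.4 -0.2 -0.5] w 0.0871
shift [ 439.1   92.6 -420.2] rot [ -0.   -29.07   0.  ]
0.12333390451211082 [0.28807412 0.48435781 0.1000785 ]
```

{"name": "move_arm", "arguments": {"moves": [[15,0,-14,0,-1,0],[40,0,-38,0,-3,0],[66,0,-63,0,-6,0],[92,0,-88,0,-9,0],[118,0,-113,0,-12,0],[145,0,-139,0,-15,0],[171,0,-164,0,-18,0],[197,0,-189,0,-21,0],[224,0,-214,0,-24,0],[250,5,-239,0,-27,0],[276,15,-264,0,-29,0],[303,27,-290,0,-29,0],[329,39,-315,0,-29,0],[355,51,-340,0,-29,0],[382,63,-365,0,-29,0],[408,75,-390,0,-29,0],[428,88,-410,0,-29,0],[439,92,-420,0,-29,0],[439,92,-420,0,-29,0],[439,92,-420,0,-29,0]], "claw": 0, "newtons": 20}}

```text
time_s: 3.97
tool_pos: [0.4934, 0.046, 0.1415]
tool_rot: [-90.0, 0.0, 6.6]
force: [0.8, 0.0, -0.2]
grip_width: 0.0005
```

```bash
python3 - <<'E'
from h import *
need((-.0525,.04,.082))
crop("top","t2.png",195,160,365,265,4.6);crop("side","s2.png",150,120,350,300,3.5)
E
```

```text
t 3.97 tipbox mm [-52.5  39.8 130.5] rot [-8.998e+01  2.000e-02  6.610e+00] F [ 0.8  0.  -0.2] w 0.0005
shift [ 0.  48.5  0.1] rot [-0.02 -0.19 -0.02]
```

View pics/s2.png

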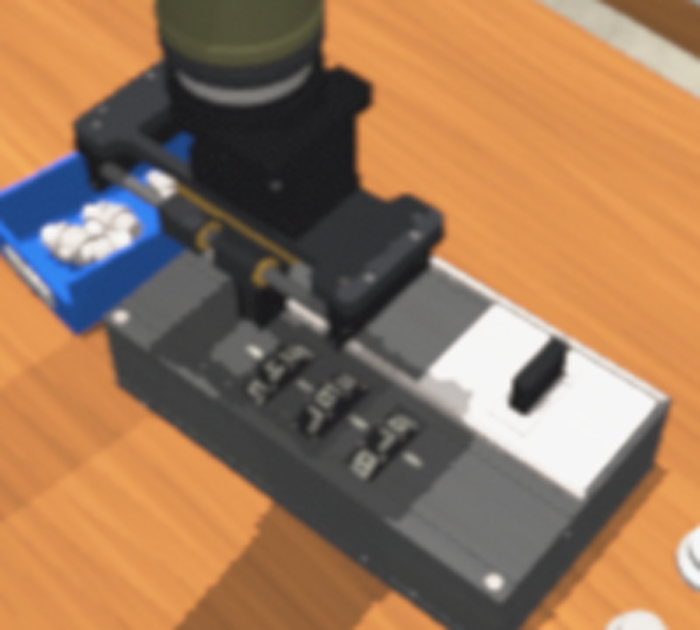

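{"name": "move_arm", "arguments": {"moves": [[0,10,0,0,0,0],[0,25,0,0,0,0],[0,40,0,0,0,0],[0,48,0,0,0,0],[0,51,0,0,0,0],[0,52,0,0,0,0],[0,53,0,0,0,0],[0,53,0,0,0,0],[0,53,0,0,0,0]]}}

```text
time_s: 4.82
tool_pos: [0.494, 0.0466, 0.0892]
tool_rot: [-90.0, -0.1, 6.7]
force: [0.2, -0.3, -0.3]
grip_width: 0.0006
```

```bash
python3 - <<'E'
from h import *
st()
E
```

```text
t 4.82 tipbox mm [-51.9  40.3  78.2] rot [-8.998e+01 -7.000e-02  6.730e+00] F [ 0.2 -0.3 -0.3] w 0.0006
```

{"name": "move_arm", "arguments": {"moves": [[0,0.5,0,0,0,0],[0,1,0,0,0,0],[0,1.5,0,0,0,0],[0,1.5,0,0,0,0],[0,1.5,0,0,0,0]]}}

```text
time_s: 5.23
tool_pos: [0.4938, 0.0465, 0.0875]
tool_rot: [-90.0, -0.0, 6.7]
force: [0.2, 0.4, 2.9]
grip_width: 0.0003
```

{"name": "move_arm", "arguments": {"moves": [[0,0.5,0,0,0,0],[0,0.5,0,0,0,0],[0,0.5,0,0,0,0]]}}

```text
time_s: 5.48
tool_pos: [0.4939, 0.0465, 0.0872]
tool_rot: [-90.0, -0.1, 6.7]
force: [-1.0, -0.2, 5.6]
grip_width: 0.0004
```

{"name": "move_arm", "arguments": {"moves": [[0,0.5,0,0,0,0],[0,1,0,0,0,0],[0,1,0,0,0,0]]}}

```text
time_s: 5.73
tool_pos: [0.494, 0.0465, 0.0867]
tool_rot: [-90.0, -0.1, 6.7]
force: [-2.2, -0.4, 9.8]
grip_width: 0.0004
```

{"name": "move_arm", "arguments": {"moves": [[0,0.5,0,0,0,0],[2,0.6,0,0,0,0],[4,0.6,0,0,0,0],[6,0.6,0,0,0,0],[8,0.6,0,0,0,0],[8,0.6,0,0,0,0]]}}

```text
time_s: 6.23
tool_pos: [0.5024, 0.0475, 0.0866]
tool_rot: [-90.0, -0.1, 6.7]
force: [-3.7, 0.5, 11.0]
grip_width: 0.0001
```

```bash
python3 - <<'E'
from h import *
st()
crop("top","t3.png",195,160,365,265,4.6);crop("side","s3.png",200,180,300,260,7)
E
```

```text
t 6.23 tipbox mm [-43.5  40.2  75.6] rot [-8.997e+01 -8.000e-02  6.720e+00] F [-3.7  0.5 11. ] w 0.0001
```

View pics/s3.png

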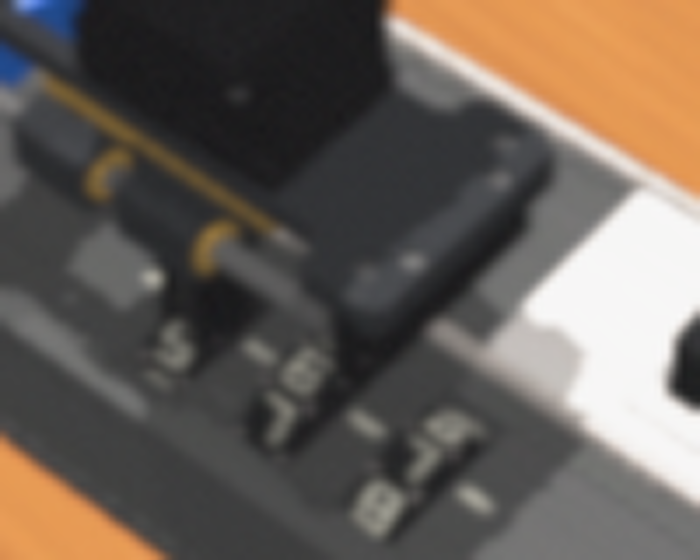

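{"name": "move_arm", "arguments": {"moves": [[2,0,0,0,0,0],[4,0,0,0,0,0],[6,0,0,0,0,0],[7,0,0,0,0,0],[7,0,0,0,0,0]]}}

```text
time_s: 6.75
tool_pos: [0.5091, 0.0483, 0.0865]
tool_rot: [-90.0, -0.1, 6.7]
force: [-2.9, -0.4, 11.7]
grip_width: 0.0001
```

```bash
python3 - <<'E'
from h import *
st()
E
```

```text
t 6.75 tipbox mm [-36.7  40.2  75.5] rot [-8.997e+01 -6.000e-02  6.720e+00] F [-2.9 -0.4 11.7] w 0.0001
```

{"name": "move_arm", "arguments": {"moves": [[0,-3,0,0,0,0],[0,-7,0,0,0,0],[-8,-7,0,0,0,0],[-17,-7,0,0,0,0],[-17,-5,0,0,0,0],[-17,-3,0,0,0,0],[-17,-2,0,0,0,0],[-17,-1,0,0,0,0],[-17,0,0,0,0,0],[-17,0,0,0,0,0],[-15,0,0,0,0,0],[-13,0,0,0,0,0],[-11,0,0,0,0,0],[-9,0,0,0,0,0],[-7,0,0,0,0,0],[-5,0,0,0,0,0],[-3,0,0,0,0,0],[-1,0,0,0,0,0],[-1,0,0,0,0,0]]}}

```text
time_s: 8.33
tool_pos: [0.5087, 0.0483, 0.0866]
tool_rot: [-90.0, -0.1, 6.7]
force: [-2.9, 0.4, 11.2]
grip_width: 0.0005
```

{"name": "move_arm", "arguments": {"moves": [[0,-3,0,0,0,0],[0,-10,0,0,0,0],[-20,-30,0,0,0,0],[-55,-30,0,0,0,0],[-90,-30,0,0,0,0],[-90,-30,0,0,0,0]]}}

```text
time_s: 8.83
tool_pos: [0.4112, 0.0367, 0.1134]
tool_rot: [-89.9, 0.4, 6.7]
force: [-1.0, -0.4, -0.4]
grip_width: 0.0005
```

```bash
python3 - <<'E'
from h import *
st()
crop("side","s4.png",200,180,300,260,7)
unroll("u2.png",(5.7,.5,6))
E
```

```text
t 8.83 tipbox mm [-135.3   40.3  102.4] rot [-89.91   0.39   6.73] F [-1.  -0.4 -0.4] w 0.0005
```

View pics/s4.png

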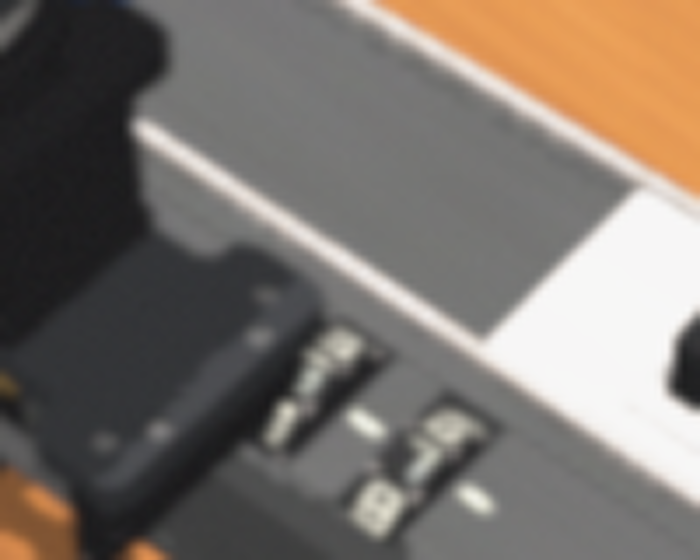

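View pics/u2.png

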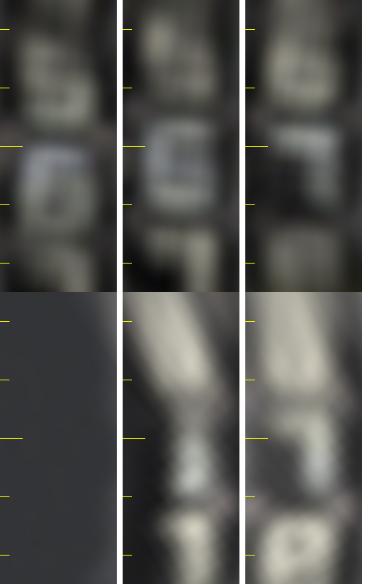

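```bash
python3 - <<'E'
from h import *
need((-.0485,.04,.0785))
E
```

```text
t 9.18 tipbox mm [-127.4   40.2  104.1] rot [-9.004e+01 -3.000e-02  6.710e+00] F [-0.   0.3 -0.4] w 0.0006
shift [78.9 25.6 -0.1] rot [ 0.04 -0.09  0.03]
```

{"name": "move_arm", "arguments": {"moves": [[30,5,0,0,0,0],[65,12,0,0,0,0],[79,20,0,0,0,0],[79,25,0,0,0,0],[79,28,0,0,0,0],[79,29,0,0,0,0],[79,30,0,0,0,0],[79,30,0,0,0,0],[81,30,0,0,0,0],[83,30,0,0,0,0],[85,30,0,0,0,0],[87,30,0,0,0,0],[87,30,0,0,0,0]]}}

```text
time_s: 10.27
tool_pos: [0.5043, 0.0475, 0.0866]
tool_rot: [-90.0, -0.0, 6.7]
force: [-2.3, -1.3, 10.3]
grip_width: 0.0004
```

{"name": "move_arm", "arguments": {"moves": [[0,-3,0,0,0,0],[0,-10,0,0,0,0],[0,-24,0,0,0,0],[2,-24,-20,0,0,0],[4,-24,-40,0,0,0],[4,-24,-40,0,0,0],[4,-24,-40,0,0,0]]}}

```text
time_s: 10.85
tool_pos: [0.5125, 0.0074, 0.1091]
tool_rot: [-90.0, 0.0, 6.6]
force: [-0.8, 0.8, -0.2]
grip_width: 0.0002
```

```bash
python3 - <<'E'
from h import *
need((-.0375,0,.084))
E
```

```text
t 10.85 tipbox mm [-38.2  -0.8  98.1] rot [-8.999e+01  3.000e-02  6.570e+00] F [-0.8  0.8 -0.2] w 0.0002
shift [ 0.7 14.1  0.8] rot [-0.01 -0.23 -0.03]
```

{"name": "move_arm", "arguments": {"moves": [[0,6,0,0,0,0],[0,12,0,0,0,0],[0,15,0,0,0,0],[0,15.5,0,0,0,0],[0,16,0,0,0,0],[0,16,0,0,0,0],[0,16,0,0,0,0]]}}

```text
time_s: 11.43
tool_pos: [0.5131, 0.0085, 0.0929]
tool_rot: [-90.0, -0.0, 6.7]
force: [1.5, 0.2, 0.3]
grip_width: 0.0006
```

{"name": "move_arm", "arguments": {"moves": [[0,0.5,0,0,0,0],[0,0.7,0,0,0,0],[0,0.7,0,0,0,0]]}}

```text
time_s: 11.68
tool_pos: [0.5133, 0.0084, 0.0926]
tool_rot: [-90.0, -0.0, 6.7]
force: [-0.2, 0.1, 2.7]
grip_width: 0.0001
```

{"name": "move_arm", "arguments": {"moves": [[0,0.5,0,0,0,0],[0,1,0,0,0,0],[0,1.4,0,0,0,0],[0,1.4,0,0,0,0]]}}

```text
time_s: 12.02
tool_pos: [0.5135, 0.0085, 0.0919]
tool_rot: [-90.0, -0.1, 6.7]
force: [-2.3, 0.8, 9.3]
grip_width: 0.0004
```

{"name": "move_arm", "arguments": {"moves": [[0,0.3,0,0,0,0],[-2,0.3,0,0,0,0],[-4,0.3,0,0,0,0],[-6,0.3,0,0,0,0],[-8,0.3,0,0,0,0],[-10,0.3,0,0,0,0],[-12,0.3,0,0,0,0],[-14,0.3,0,0,0,0],[-15,0.3,0,0,0,0],[-15,0.3,0,0,0,0]]}}

```text
time_s: 12.85
tool_pos: [0.5009, 0.007, 0.0922]
tool_rot: [-90.0, -0.4, 6.7]
force: [2.7, 0.5, 5.3]
grip_width: 0.0003
```

```bash
python3 - <<'E'
from h import *
st()
crop("side","s5.png",200,180,300,260,7)
E
```

```text
t 12.85 tipbox mm [-49.7   0.1  81.2] rot [-89.99  -0.37   6.72] F [2.7 0.5 5.3] w 0.0003
```

View pics/s5.png

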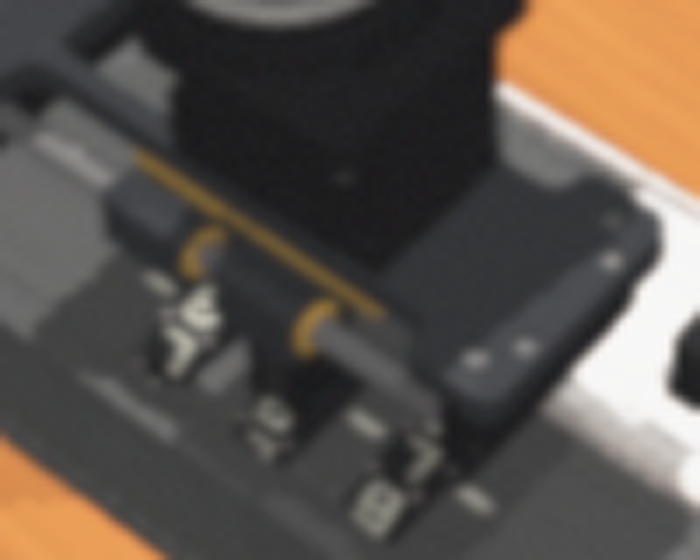

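{"name": "move_arm", "arguments": {"moves": [[0,-3,0,0,0,0],[0,-8,0,0,0,0],[-20,-30,0,0,0,0],[-50,-40,0,0,0,0],[-70,-40,0,0,0,0],[-70,-40,0,0,0,0],[-70,-40,0,0,0,0]]}}

```text
time_s: 13.48
tool_pos: [0.4278, -0.0015, 0.1306]
tool_rot: [-89.9, -0.0, 6.7]
force: [-0.3, 0.1, 0.7]
grip_width: 0.0004
```

```bash
python3 - <<'E'
from h import *
st()
crop("side","s6.png",200,180,300,260,7)
unroll("u3.png",(5.7,.2,6))
st()
E
```

```text
t 13.48 tipbox mm [-123.3    0.4  119.6] rot [-8.994e+01 -1.000e-02  6.720e+00] F [-0.3  0.1  0.7] w 0.0004
t 13.83 tipbox mm [-122.2    0.2  119.3] rot [-9.003e+01  3.000e-02  6.720e+00] F [-0.   0.9 -0.8] w 0.0003
```

View pics/u3.png

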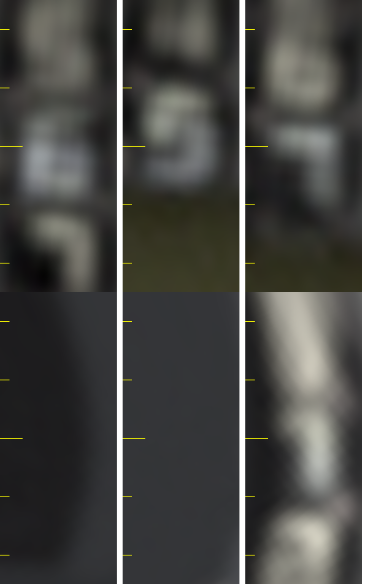

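{"name": "move_arm", "arguments": {"moves": [[35,5,0,0,0,0],[70,15,0,0,0,0],[88,25,0,0,0,0],[88,33,0,0,0,0],[88,36,0,0,0,0],[88,38,0,0,0,0],[88,39,0,0,0,0],[88,39.7,0,0,0,0],[88,39.8,0,0,0,0],[86,40,0,0,0,0],[84,40.1,0,0,0,0],[82,40.2,0,0,0,0],[80,40.3,0,0,0,0],[78,40.4,0,0,0,0],[76,40.5,0,0,0,0],[74,40.6,0,0,0,0],[72,40.7,0,0,0,0],[70,40.8,0,0,0,0],[69,40.8,0,0,0,0],[69,40.8,0,0,0,0]]}}

```text
time_s: 15.5
tool_pos: [0.499, 0.0068, 0.0919]
tool_rot: [-90.0, -0.3, 6.7]
force: [3.2, -0.1, 8.1]
grip_width: 0.0008
```

```bash
python3 - <<'E'
from h import *
st()
E
```

```text
t 15.5 tipbox mm [-51.6   0.2  80.9] rot [-89.96  -0.33   6.72] F [ 3.2 -0.1  8.1] w 0.0008
```

{"name": "move_arm", "arguments": {"moves": [[0,-3,0,0,0,0],[0,-8,0,0,0,0],[10,-8,0,0,0,0],[20,-8,0,0,0,0],[20,-5,0,0,0,0],[20,-3,0,0,0,0],[20,-2,0,0,0,0],[20,-1.1,0,0,0,0],[20,-1,0,0,0,0],[18,-0.8,0,0,0,0],[16,-0.7,0,0,0,0],[14,-0.6,0,0,0,0],[12,-0.5,0,0,0,0],[10,-0.4,0,0,0,0],[8,-0.3,0,0,0,0],[6,-0.2,0,0,0,0],[4,-0.1,0,0,0,0],[2,0,0,0,0,0],[0,0,0,0,0,0],[0,0,0,0,0,0]]}}

```text
time_s: 17.17
tool_pos: [0.5001, 0.0069, 0.0918]
tool_rot: [-90.0, -0.4, 6.7]
force: [3.0, 0.4, 8.8]
grip_width: 0.0006
```

{"name": "move_arm", "arguments": {"moves": [[0,-3,0,0,0,0],[0,-8,0,0,0,0],[-20,-30,0,0,0,0],[-50,-40,0,0,0,0],[-70,-40,0,0,0,0],[-70,-40,0,0,0,0],[-70,-40,0,0,0,0]]}}

```text
time_s: 17.75
tool_pos: [0.4265, -0.0016, 0.1295]
tool_rot: [-89.9, 0.0, 6.7]
force: [0.5, 0.0, 0.3]
grip_width: 0.0005
```

```bash
python3 - <<'E'
from h import *
st()
unroll("u4.png",(5.7,.2,6))
st()
E
```

```text
t 17.75 tipbox mm [-124.6    0.5  118.5] rot [-8.994e+01  4.000e-02  6.730e+00] F [0.5 0.  0.3] w 0.0005
t 18.05 tipbox mm [-123.1    0.2  118.5] rot [-9.004e+01  4.000e-02  6.730e+00] F [-0.9 -0.4  0.3] w 0.0006
```

View pics/u4.png

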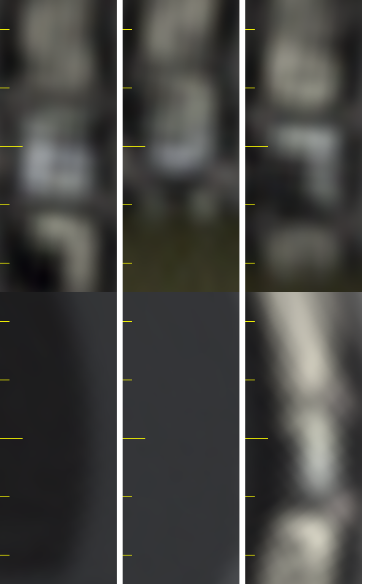

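{"name": "move_arm", "arguments": {"moves": [[25,0,-15,0,0,0],[55,10,-35,0,0,0],[80,18,-40,0,0,0],[89,28,-40,0,0,0],[89,36,-40,0,0,0],[89,40,-40,0,0,0],[89,42,-40,0,0,0],[89,42.5,-40,0,0,0],[89,43,-40,0,0,0],[89,43,-40,0,0,0]]}}

```text
time_s: 18.88
tool_pos: [0.52, -0.0309, 0.0872]
tool_rot: [-90.0, 0.0, 6.7]
force: [-2.9, -0.0, 3.5]
grip_width: 0.0005
```

```bash
python3 - <<'E'
from h import *
st()
E
```

```text
t 18.88 tipbox mm [-35.3 -39.7  76.2] rot [-8.996e+01  2.000e-02  6.720e+00] F [-2.9 -0.   3.5] w 0.0005
```

{"name": "move_arm", "arguments": {"moves": [[0,0.6,0,0,0,0],[0,1.1,0,0,0,0],[0,1.1,0,0,0,0]]}}

```text
time_s: 19.13
tool_pos: [0.5208, -0.0309, 0.0867]
tool_rot: [-90.0, -0.0, 6.7]
force: [-3.5, 0.0, 8.0]
grip_width: 0.001
```

{"name": "move_arm", "arguments": {"moves": [[-2,1.3,0,0,0,0],[-4,1.5,0,0,0,0],[-6,1.6,0,0,0,0],[-8,1.7,0,0,0,0],[-10,1.8,0,0,0,0],[-12,1.9,0,0,0,0],[-14,2,0,0,0,0],[-16,2.1,0,0,0,0],[-18,2.1,0,0,0,0],[-19,2.1,0,0,0,0],[-19,2.1,0,0,0,0]]}}

```text
time_s: 20.05
tool_pos: [0.5061, -0.0326, 0.0866]
tool_rot: [-90.0, -0.6, 6.7]
force: [3.3, 0.6, 9.4]
grip_width: 0.0004
```

```bash
python3 - <<'E'
from h import *
st()
E
```

```text
t 20.05 tipbox mm [-49.2 -39.8  75.6] rot [-89.99  -0.59   6.74] F [3.3 0.6 9.4] w 0.0004
```

{"name": "move_arm", "arguments": {"moves": [[0,-3,0,0,0,0],[0,-8,0,0,0,0],[10,-8,0,0,0,0],[20,-8,0,0,0,0],[20,-5,0,0,0,0],[20,-3,0,0,0,0],[20,-2,0,0,0,0],[20,-1.1,0,0,0,0],[18,-0.8,0,0,0,0],[16,-0.7,0,0,0,0],[14,-0.6,0,0,0,0],[12,-0.5,0,0,0,0],[10,-0.4,0,0,0,0],[8,-0.3,0,0,0,0],[6,-0.2,0,0,0,0],[4,-0.1,0,0,0,0],[2,0,0,0,0,0],[0,0,0,0,0,0],[-1,0,0,0,0,0],[-1,0,0,0,0,0]]}}

```text
time_s: 21.72
tool_pos: [0.5047, -0.0327, 0.0862]
tool_rot: [-90.0, -0.5, 6.7]
force: [3.3, 2.1, 12.5]
grip_width: 0.0003
```

{"name": "move_arm", "arguments": {"moves": [[0,-3,0,0,0,0],[0,-8,0,0,0,0],[-5,-30,-20,0,0,0],[-10,-50,-55,0,0,0],[-20,-80,-90,0,0,0],[-20,-100,-125,0,0,0],[-20,-110,-160,0,0,0],[-20,-110,-160,0,0,0]]}}

```text
time_s: 22.38
tool_pos: [0.4994, -0.204, 0.1966]
tool_rot: [-90.4, -0.2, 6.1]
force: [-0.3, -0.9, 0.7]
grip_width: 0.0005
```

```bash
python3 - <<'E'
from h import *
st()
crop("side","s7.png",200,180,300,260,7)
unroll("u5.png",(5.7,.2,6))
st()
E
```

```text
t 22.38 tipbox mm [ -76.2 -209.1  185.6] rot [-90.37  -0.2    6.13] F [-0.3 -0.9  0.7] w 0.0005
t 22.73 tipbox mm [ -74.9 -198.   181.5] rot [-89.94   0.1    6.86] F [1.  0.7 0.2] w 0.0006
```

View pics/u5.png

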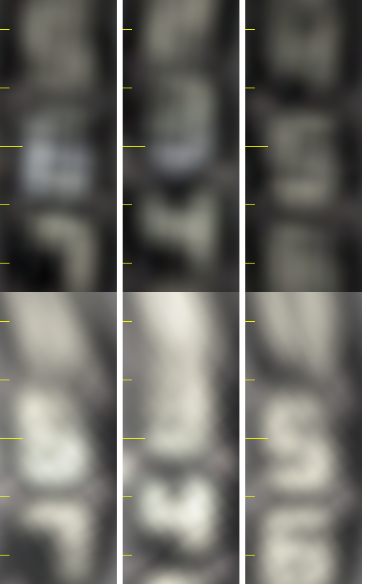

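View pics/s7.png

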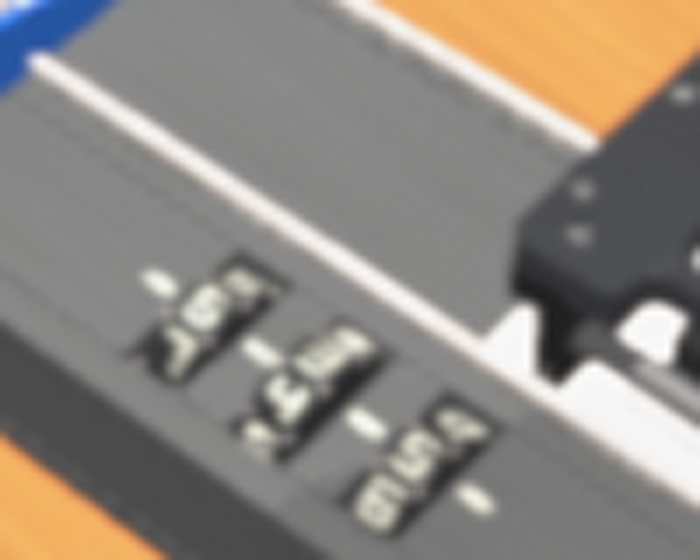

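```bash
python3 - <<'E'
from h import *
need((-.0400,0,.084))
E
```

```text
t 22.73 tipbox mm [ -74.9 -198.   181.5] rot [-89.94   0.1    6.86] F [1.  0.7 0.2] w 0.0006
shift [ 35.3  97.7 197.8] rot [-0.06  0.06 -0.1 ]
```

{"name": "move_arm", "arguments": {"moves": [[5,0,30,0,0,0],[10,5,65,0,0,0],[18,20,100,0,0,0],[24,35,135,0,0,0],[30,55,170,0,0,0],[35,75,195,0,0,0],[35,88,199,0,0,0],[35,94,199,0,0,0],[35,97,199,0,0,0],[35,98,199,0,0,0],[35,98,199,0,0,0],[35,98,199,0,0,0]]}}

```text
time_s: 23.73
tool_pos: [0.5118, 0.0062, 0.0965]
tool_rot: [-90.0, -0.1, 6.6]
force: [0.2, -0.5, 0.0]
grip_width: 0.0009
```

```bash
python3 - <<'E'
from h import *
st()
E
```

```text
t 23.73 tipbox mm [-39.   -1.9  85.5] rot [-90.    -0.09   6.61] F [ 0.2 -0.5  0. ] w 0.0009
```

{"name": "move_arm", "arguments": {"moves": [[0,1,1,0,0,0],[0,2,1,0,0,0],[0,3,1,0,0,0],[0,3.5,1,0,0,0],[0,3.5,1,0,0,0]]}}

```text
time_s: 24.15
tool_pos: [0.5114, 0.0081, 0.0925]
tool_rot: [-90.0, -0.0, 6.7]
force: [-0.6, 0.0, 3.5]
grip_width: 0.0001
```

{"name": "move_arm", "arguments": {"moves": [[0,0.5,0,0,0,0],[0,0.5,0,0,0,0]]}}

```text
time_s: 24.32
tool_pos: [0.5115, 0.0081, 0.0922]
tool_rot: [-90.0, -0.0, 6.7]
force: [-1.4, 0.2, 5.0]
grip_width: 0.0007
```

{"name": "move_arm", "arguments": {"moves": [[0,0.5,0,0,0,0],[0,0.9,0,0,0,0],[-1,1.1,0,0,0,0],[-3,1.3,0,0,0,0],[-5,1.4,0,0,0,0],[-7,1.5,0,0,0,0],[-8,1.5,0,0,0,0],[-8,1.5,0,0,0,0]]}}

```text
time_s: 24.98
tool_pos: [0.5063, 0.0075, 0.0921]
tool_rot: [-90.0, -0.4, 6.7]
force: [2.9, -0.5, 7.0]
grip_width: 0.0003
```

```bash
python3 - <<'E'
from h import *
st()
E
```

```text
t 24.98 tipbox mm [-44.3   0.1  81.1] rot [-90.    -0.42   6.73] F [ 2.9 -0.5  7. ] w 0.0003
```

{"name": "move_arm", "arguments": {"moves": [[0,-3,0,0,0,0],[0,-8,0,0,0,0],[5,-35,-10,0,0,0],[20,-55,-45,0,0,0],[40,-60,-80,0,0,0],[60,-60,-115,0,0,0],[77,-60,-130,0,0,0],[77,-60,-130,0,0,0],[77,-60,-130,0,0,0]]}}

```text
time_s: 25.73
tool_pos: [0.5943, -0.1137, 0.1491]
tool_rot: [-90.0, 0.1, 6.6]
force: [0.1, 0.6, -0.4]
grip_width: 0.0002
```

```bash
python3 - <<'E'
from h import *
need((.032,-.12,.085))
crop("side","s8.png",200,150,360,270,5)
unroll("u6.png",(5.7,.2,6))
st()
E
```

```text
t 25.73 tipbox mm [  28.7 -130.7  138.1] rot [-90.01   0.15   6.61] F [ 0.1  0.6 -0.4] w 0.0002
shift [ 3.4 53.1 10.7] rot [ 0.01 -0.19 -0.15]
t 26.08 tipbox mm [  29.1 -128.7  139.2] rot [-8.995e+01 -1.000e-02  6.810e+00] F [-0.7  0.7  0.5] w 0.0005
```

View pics/u6.png

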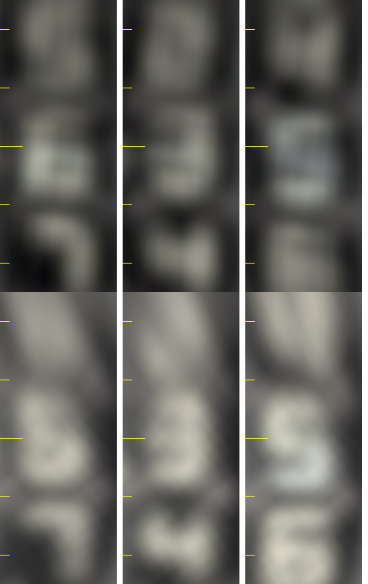

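View pics/s8.png

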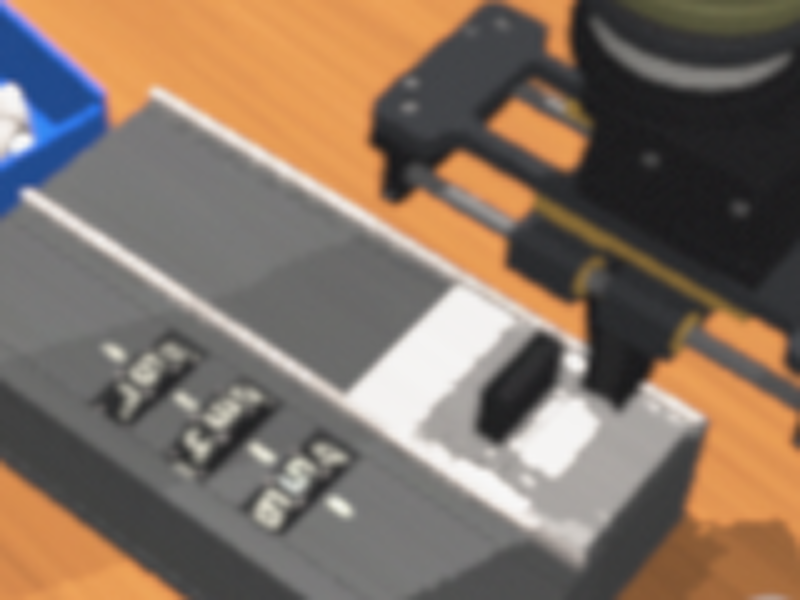

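{"name": "move_arm", "arguments": {"moves": [[1,15,0,0,0,0],[3,35,0,0,0,0],[3,50,0,0,0,0],[3,54,0,0,0,0],[3,54,5,0,0,0],[3,54,10,0,0,0],[3,54,14,0,0,0],[3,54,18,0,0,0],[3,54,22,0,0,0],[3,54,22,0,0,0]]}}

```text
time_s: 26.92
tool_pos: [0.5956, -0.089, 0.0967]
tool_rot: [-90.0, -0.1, 6.8]
force: [0.8, 0.3, -0.5]
grip_width: 0.0004
```

```bash
python3 - <<'E'
from h import *
st()
crop("side","s9.png",200,150,360,270,5)
E
```

```text
t 26.92 tipbox mm [  33.  -106.4   85.7] rot [-8.995e+01 -7.000e-02  6.820e+00] F [ 0.8  0.3 -0.5] w 0.0004
```

View pics/s9.png

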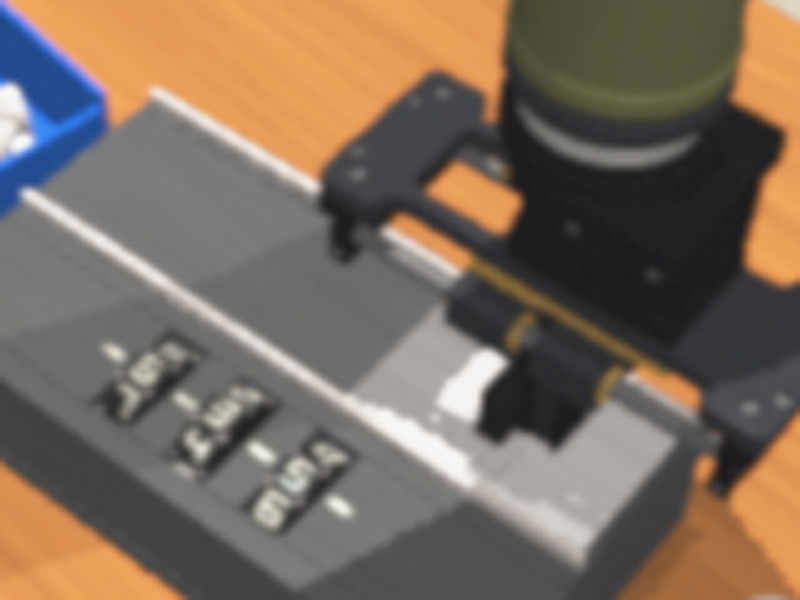

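{"name": "move_arm", "arguments": {"moves": [[0,0,2,0,0,0],[0,0,4,0,0,0],[0,0,6,0,0,0],[0,0,8,0,0,0],[0,0,10,0,0,0],[0,0,10,0,0,0]]}}

```text
time_s: 27.47
tool_pos: [0.594, -0.0809, 0.0961]
tool_rot: [-90.0, -0.0, 6.7]
force: [0.7, -2.3, -0.7]
grip_width: 0.0004
```

```bash
python3 - <<'E'
from h import *
st()
E
```

```text
t 27.47 tipbox mm [ 32.3 -98.1  85.1] rot [-90.02  -0.     6.71] F [ 0.7 -2.3 -0.7] w 0.0004
```

{"name": "move_arm", "arguments": {"moves": [[0,0,4,0,0,0],[0,0,9,0,0,0],[0,0,14,0,0,0],[0,0,20,0,0,0],[0,0,26,0,0,0],[0,0,32,0,0,0],[0,0,38,0,0,0],[0,0,44,0,0,0],[0,0,50,0,0,0],[0,0,56,0,0,0],[0,0,62,0,0,0],[0,0,68,0,0,0],[0,0,74,0,0,0],[0,0,79,0,0,0],[0,0,83,0,0,0],[0,0,86,0,0,0],[0,0,86,0,0,0]]}}

```text
time_s: 28.88
tool_pos: [0.5839, 0.0061, 0.096]
tool_rot: [-89.9, 0.0, 6.8]
force: [-0.0, -1.1, 0.4]
grip_width: -0.0
```

```bash
python3 - <<'E'
from h import *
st()
E
```

```text
t 28.88 tipbox mm [ 32.5 -10.6  85. ] rot [-89.94   0.     6.78] F [-0.  -1.1  0.4] w -0.0
```

{"name": "move_arm", "arguments": {"moves": [[0,0,1,0,0,0],[0,0,2,0,0,0],[0,0,3,0,0,0],[0,0,4,0,0,0],[0,0,4,0,0,0]]}}

```text
time_s: 29.3
tool_pos: [0.5835, 0.0087, 0.096]
tool_rot: [-90.0, -0.0, 6.7]
force: [1.1, -2.6, -0.1]
grip_width: 0.0004
```

{"name": "move_arm", "arguments": {"moves": [[0,0,1,0,0,0],[0,0,2,0,0,0],[0,0,3,0,0,0],[0,0,3,0,0,0]]}}

```text
time_s: 29.63
tool_pos: [0.5832, 0.0121, 0.096]
tool_rot: [-90.0, -0.0, 6.7]
force: [0.0, -2.1, 0.0]
grip_width: 0.0005
```

{"name": "move_arm", "arguments": {"moves": [[0,0,1,0,0,0],[0,0,2,0,0,0],[0,0,3,0,0,0],[0,0,3,0,0,0]]}}

```text
time_s: 29.97
tool_pos: [0.5829, 0.0138, 0.096]
tool_rot: [-90.1, -0.0, 6.7]
force: [2.0, -5.2, -1.1]
grip_width: 0.0003
```

{"name": "move_arm", "arguments": {"moves": [[0,0,1,0,0,0],[0,0,2,0,0,0],[0,0,2,0,0,0]]}}

```text
time_s: 30.22
tool_pos: [0.5829, 0.0138, 0.0961]
tool_rot: [-90.2, -0.0, 6.6]
force: [1.6, -8.0, -1.6]
grip_width: 0.0004
```

{"name": "move_arm", "arguments": {"moves": [[0,0,-5,0,0,0],[0,0,-12,0,0,0],[0,0,-20,0,0,0],[0,-20,-25,0,0,0],[0,-60,-55,0,0,0],[0,-100,-90,0,0,0],[0,-120,-130,0,0,0],[0,-120,-170,0,0,0],[0,-120,-190,0,0,0],[0,-120,-190,0,0,0],[0,-120,-190,0,0,0],[0,-120,-190,0,0,0]]}}

```text
time_s: 31.22
tool_pos: [0.6047, -0.1713, 0.2157]
tool_rot: [-89.9, 0.0, 6.7]
force: [-0.6, -0.0, -1.3]
grip_width: 0.0005
```

```bash
python3 - <<'E'
from h import *
st()
crop("side","s10.png",170,130,370,280,4);crop("top","t10.png",130,150,380,270,3.1)
unroll("u7.png",(5.7,.2,6))
p,D=read_camera("top");ci=camera_info("top");R=np.array(ci["R"]);t=np.array(ci["t"])
v,u=np.mgrid[:384,:512];X=(np.stack([(u-ci["cx"])/ci["fx"]*D,(v-ci["cy"])/ci["fy"]*D,D],-1)-t)@R
d=X[...,:2]-q[:2];cc,s=np.cos(q[2]),np.sin(q[2]);bx=cc*d[...,0]+s*d[...,1];by=-s*d[...,0]+cc*d[...,1]
m=(abs(bx-.032)<.02)&(abs(by)<.14)&(X[...,2]>.095)&(X[...,2]<.115);print("handle y",np.median(by[m])*1e3,m.sum())
st()
E
```

```text
t 31.22 tipbox mm [  32.3 -189.1  204.7] rot [-8.99e+01  1.00e-02  6.72e+00] F [-0.6 -0.  -1.3] w 0.0005
handle y 14.032222973052459 119
t 31.67 tipbox mm [  32.4 -189.3  205. ] rot [-89.99  -0.     6.78] F [-0.2 -0.5  0.3] w 0.0003
```

View pics/t10.png

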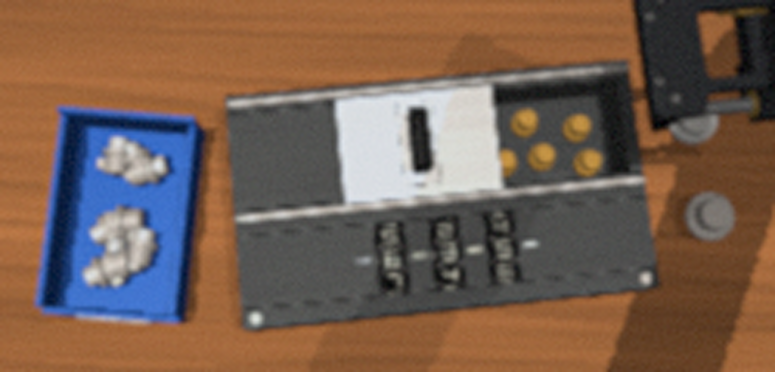

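View pics/s10.png

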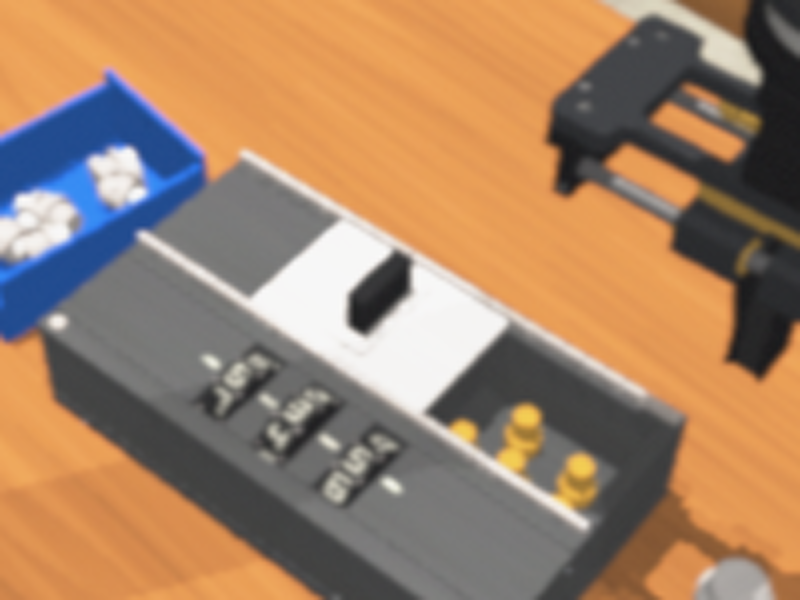

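View pics/u7.png

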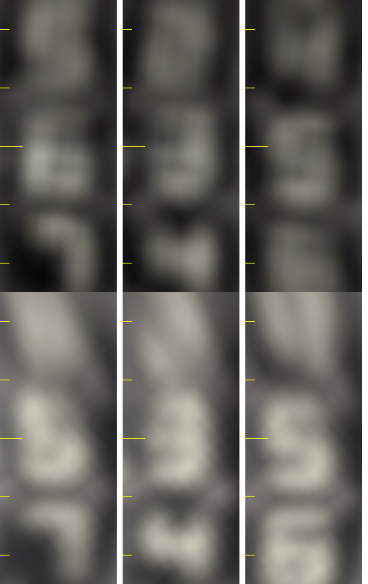

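Both views show the cover open: the handle moved from about -87 to +14 mm in the box's y and met the stop. The wheels still read 6, 3, 5 within about 5°. The bin and fittings look in place and the gripper is clear.

```bash
python3 -c "
from cell import job
print(job.sign_off())"
```

```text
the job is handed in; nothing more can be done
None
```

The strongbox is open and I've handed the job in at about 32 s of the 72 s allowed. The sign-off gave no verdict, so the results below are my own measurements.

- **Wheels:** I rolled them one at a time with the shut fingertips. The tool force read at most 12.5 N, checked only at the end of each move. In both cameras they read 6, 3, 5, each within about 5°. The middle wheel was about 0.18 rad off after the first strokes, so I gave it a short correction before touching the cover.
- **Cover:** I pushed it by the handle's -y face until it stopped moving and the force rose to 8 N. The top camera's depth shows the handle travelled about 100 mm. It went from -87 mm to +14 mm along the box, good to a few mm.
- **Surroundings:** The bin and both fittings look in place in the last pictures, but I did not measure their positions. The gripper ended clear of everything, with the wrist force near zero.

The trained networks were unreliable for the separate wheels: they gave nearly the same point for all three. I used the box corners, index marks and depth readings instead, and feeling for the wheel tops agreed with those heights.

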